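# Unpack the tea cakes and run them in the press-down grinder

## Task

Swing both flaps of the parcel carton right back outwards, put every tea cake from it into the steel grinder cup, and then seat the lid on the cup. Holding the closed cup, press it straight down in the middle of the grinder's sprung plate until the plate is fully down and keep it down for a good second, then stand the cup upright on the cork coaster, wholly on it, with its lid on, and let go. Do not tip the cup over or shift the other things on the desk.

Things in the scene. Friction and masses are not known exactly. Their poses are not given: they have to be found in the camera images.
- carton: Open-topped cardboard parcel carton fixed to the desk, 200 (x) x 180 (y) x 85 mm tall, walls 4 mm. Origin: centre of its underside. A fixed cardboard insert fills its bottom, so the contents lie 40 mm above the desk, 45 mm below the rim. Two flaps hinged along its long (x) rims, at its +y and -y sides, cover it.
- flap_left (a joint): Angle (rad) of the carton's +y flap: 0 shut, 1.57 upright, 2.7 (stop) folded outwards. Starts half raised, 0.5 to 0.8. Stiff hinge (0.03 N m, 0.3 to 1 N at the free edge): it stays where left. Cardboard 194 mm along the hinge, 76 mm from hinge to free edge, 4 mm thick. The gap between both free edges is at least 42 mm at the start.
- flap_left_hinge (a point): Middle of the hinge line of the carton's +y flap, 87 mm above the desk, 88 mm from the carton's centre line; the line runs along the carton's x. At angle 0 the flap reaches from here towards the carton's centre line.
- flap_left_edge (a point): Middle of the free edge of the carton's +y flap, 76 mm from the hinge; moves with the flap.
- flap_right (a joint): Angle (rad) of the carton's -y flap: 0 shut, 1.57 upright, 2.7 (stop) folded outwards. Starts half raised, 0.5 to 0.8. Stiff hinge (0.03 N m, 0.3 to 1 N at the free edge): it stays where left. Cardboard 194 mm along the hinge, 76 mm from hinge to free edge, 4 mm thick. The gap between both free edges is at least 42 mm at the start.
- flap_right_hinge (a point): Middle of the hinge line of the carton's -y flap, 87 mm above the desk, 88 mm from the carton's centre line; the line runs along the carton's x. At angle 0 the flap reaches from here towards the carton's centre line.
- flap_right_edge (a point): Middle of the free edge of the carton's -y flap, 76 mm from the hinge; moves with the flap.
- cake_1: Small hard cake of pressed tea, dark brown puck of diameter 28 mm, 16 mm tall, 20 g, lying flat in the carton. Origin: centre of its underside (in its own frame). Two to four cakes are present; an absent one reads None from the start.
- cake_2: Small hard cake of pressed tea, dark brown puck of diameter 28 mm, 16 mm tall, 20 g, lying flat in the carton. Origin: centre of its underside (in its own frame). Two to four cakes are present; an absent one reads None from the start.
- cake_3: Small hard cake of pressed tea, dark brown puck of diameter 28 mm, 16 mm tall, 20 g, lying flat in the carton. Origin: centre of its underside (in its own frame). Two to four cakes are present; an absent one reads None from the start.
- cake_4: Small hard cake of pressed tea, dark brown puck of diameter 28 mm, 16 mm tall, 20 g, lying flat in the carton. Origin: centre of its underside (in its own frame). Two to four cakes are present; an absent one reads None from the start.
- cup: Round steel grinder cup, open at the top, standing upright; outer diameter 64 mm, inner 56 mm, 85 mm tall, floor 5 mm thick, 170 to 290 g. Origin: centre of its underside; z up its axis.
- lid: Round black cup lid, 40 to 65 g: a plug of diameter 51 mm and 8 mm depth below, a disc of diameter 61 mm and 6 mm thickness above it, and a knob of diameter 22 mm and 16 mm height on top (30 mm in all). Origin: centre of the plug's underside. At the start it stands on its plug on the desk; seated in the cup its origin is 77 mm above the cup's.
- grinder: Round black grinder base fixed to the desk, diameter 110 mm, 52 mm tall (its fixed top), carrying the sprung plate at its centre. Origin: centre of its underside.
- plate (a joint): Travel (m) of the grinder's sprung plate: 0 up, 0.010 fully down (its stop). It takes about 1 N to start and 11 N at full travel (1 N per mm); it springs back up when released. The loaded cup's weight alone (2.5 to 4.5 N) sinks it only about 1 to 4 mm.
- plate_top (a point): Centre of the top of the grinder's round rubber plate, diameter 76 mm; 70 mm above the desk when up, 60 mm when fully down.
- coaster: Round cork coaster fixed to the desk, diameter 110 mm, 8 mm thick. Origin: centre of its underside.
- glue_stick: Bystander: white glue stick standing on end, diameter 24 mm, 55 mm tall. Origin: centre of its underside.
- bowl: Bystander: white ceramic bowl, 116 mm across, 50 mm tall. Origin: centre of its underside.
- mug: Bystander: blue ceramic mug, 80 mm across, 90 mm tall. Origin: centre of its underside.
- phone: Bystander: black phone lying flat, 150 x 72 x 9 mm. Origin: centre of its underside.
- bottle: Bystander: clear bottle, diameter 56 mm, 170 mm tall. Origin: centre of its underside.
- tissue_box: Bystander: tissue box, 120 x 220 x 70 mm. Origin: centre of its underside.
- jar: Bystander: glass jar with steel cap, diameter 64 mm, 90 mm tall. Origin: centre of its underside.

How it is judged:
By the outcome, as a careful person would: the job done as asked, in the order asked, and still so for the second after the job is handed in, with the robot touching nothing.
Of cake_1, cake_2, cake_3, cake_4 only 2 to 4 are there at a start; the rules pass over those that are not, and their reading is None.
At some moment in a run one of cup, lid may be knocked a few centimetres aside while the robot is not near it.
It also fails if it takes over 210 s, if anything falls off the work surface, if the arm or the gripper's body presses on something with over 40 N, if the wrist force passes 120 N, or if a joint passes its speed limit or range.

## Robot

A 6-joint arm with a two-finger parallel gripper is mounted at the origin on the work surface. World frame = base frame: x ahead of the robot, y to its left, z up, the work surface at z = 0. Lengths are in mm, angles in rad, forces in N, time in s.
With the tool pointing down it reaches from about 275 to 750 mm from the base axis. Payload 10.2 kg.
Tool frame: the origin (TCP) lies on the front face of the gripper's body, between the roots of the fingers; the fingertips stand 73 mm ahead of it and the grasp point (between the pads) lies bot.pinch_z ahead of it (bot.pinch_z is the distance from the TCP to the grasp point, in mm); z points along the fingers, y is the line along which they close (so a half turn about z gives the same grasp; the last joint's range is limited). The gripper opens to 85 mm and grips with 20 to 120 N. Pads are 22 mm wide; open, the fingers measure 114 mm over their backs; the gripper's body (76 mm by 85 mm) begins 54 mm behind the grasp point. The pads swing forward as they close: fully open they stand 13 mm farther back than shut.
Start: joints at [0.898, 0.313, 1.498, -0, 1.331, -0.223], TCP at [228.276, 472.781, 303.894] pointing down, gripper open.
Joint ranges: [-2.94, 2.94], [-0.97, 2.17], [0.19, 2.56], [-1.23, 4.37], [0.02, 3.11], [-2.88, 2.88]. Speed limits (rad/s): [2.39, 2.39, 3.01, 3.14, 3.14, 3.14].

## Interface

Orientations are given as [roll, pitch, yaw] about the fixed x, y, z axes, in that order (R = Rz(yaw) Ry(pitch) Rx(roll)).
In Python, from plant import bot gives the robot as it stands. The module is installed in compiled form; this text tells all that it offers.
- The arm moves only by the tool play_rows, never from a script. Its argument "moves" is a list that holds one entry, the list of rows, each a list of 7 numbers: the finger opening in mm, from 0 to 85.4, then the shift along the tool's x, y, z in mm, then the turn, a rotation vector about the tool's x, y, z in rad. A call has 1 to 8 rows; each row is the pose to reach, as a shift and turn from the pose commanded when the call began, along the tool's axes at that moment; what a row does not reach only later rows make up. A row lasts 1/8 s, in which the tool goes at most 62.5 mm and 10.7 degrees, less where a joint would pass 70% of its speed; a pose out of reach is approached as far as the arm can. A call with a gripper value outside its range is refused whole. The fingers move at their own pace and stop on an object; "newtons" is the grip in N (left out, the last holds). Time passes only in rows, so rows that repeat a pose let the fingers close. It gives the time, the measured TCP pose, the force, the opening and the grip force at its end, in the units of the state.
- bot.get_obs(): the state, without advancing time (a new reading comes with each control period).
- bot.grab_frame(name): name is "scene" or "side" or "wrist"; returns the picture (420x560x3 uint8, blue, green, red); there is no depth.
- bot.camera_model(name): a dict with "intrinsics" (3x3 intrinsics, pixels), "world_to_cam" (4x4, takes a point from world to camera coordinates); the wrist camera has in their place "hand_eye" (4x4, takes a point from camera to tool coordinates, whose origin is the TCP and whose axes are the flange's). Camera axes: x right, y up, looking along -z (the intrinsics and any distortion apply to the point x, -y, -z); pixel columns grow to the right and rows downward; lengths in mm; the calibration is good to about 2 mm. The wrist camera is an equidistant fisheye: a pixel r from the principal point sees the ray r / f radians off the axis. A picture is of the moment at which its call begins: read the wrist's pose just before it. camera_model takes no time and is no camera call.
- bot.job_done(): hands the job in; it is judged then, once.
The state is a dict: "t": time; "joints": joint angles; "joint_velocities": joint speeds; "joint_torque": joint torques, N m; "tool_pos": TCP position; "tcp_rot": TCP orientation; "contact_force": force on the tool from outside, world axes, zero at the start; "torque": the same for the moment, N m; "finger_gap": opening from 0.0 (shut) to 1.0 (fully open); "grip_force": force on a finger pad.
Only numpy, scipy, OpenCV 4.12 (cv2) and the standard library are available. Lean on these libraries where they do the work, as an engineer would, in place of code of your own. Each camera call takes 0.05 s, during which the arm holds its last target. There are 200 camera calls.

## Working session

There is one attempt and no reset: what is moved stays moved. The work goes in short steps, Python scripts to look and compute and a tool call to move; the robot and the scene stay as the last step left them, time stands still between calls to the robot, and variables do not carry over. Pictures are saved under pics/ and viewed, at most 17 in all, crops included, and the job is handed in when it is done.

Besides the shell and the picture viewer there is one more tool, called as a command line: name --argument value ..., lists and objects as JSON in quotes. play_rows: Moves the arm, as the interface text tells. Its arguments: {"type":"object","properties":{"moves":{"type":"array","items":{"type":"array","items":{"type":"array","items":{"type":"number"}}}},"newtons":{"type":"number"}},"required":["moves"]}

```bash
mkdir -p pics; cat > h.py <<'E'
import numpy as np, cv2
from plant import bot
from scipy.spatial.transform import Rotation as R
def tool():
    o=bot.get_obs(); return R.from_euler('xyz',o['tcp_rot']).as_matrix(), np.array(o['tool_pos'])
def rays(name,px,pose=None):
    m=bot.camera_model(name); K=np.array(m['intrinsics']); px=np.atleast_2d(px).astype(float)
    a=(px-[K[0,2],K[1,2]])/[K[0,0],K[1,1]]
    if name=='wrist':
        r=np.linalg.norm(a,axis=1,keepdims=True)+1e-12
        d=np.hstack([a*np.sin(r)/r,np.cos(r)])*[1,-1,-1]
        H=np.array(m['hand_eye']); Rt,p=pose or tool()
        return p+Rt@H[:3,3], (Rt@H[:3,:3]@d.T).T
    d=np.hstack([a,np.ones((len(a),1))])*[1,-1,-1]
    W=np.array(m['world_to_cam']); return -W[:3,:3].T@W[:3,3], d@W[:3,:3]
def plane(name,px,z,pose=None):
    o,d=rays(name,px,pose); return o+d*((z-o[2])/d[:,2])[:,None]
def tri(o1,d1,o2,d2):
    A=np.stack([d1,-d2],1); s=np.linalg.lstsq(A,o2-o1,rcond=None)[0]
    a,b=o1+s[0]*d1,o2+s[1]*d2; return (a+b)/2,np.linalg.norm(a-b)
def proj(name,P,pose=None):
    m=bot.camera_model(name); K=np.array(m['intrinsics']); P=np.atleast_2d(P).astype(float)
    if name=='wrist':
        H=np.array(m['hand_eye']); Rt,p=pose or tool(); c=((P-p)@Rt-H[:3,3])@H[:3,:3]*[1,-1,-1]
        s=np.linalg.norm(c[:,:2],axis=1,keepdims=True); a=c[:,:2]/s*np.arctan2(s,c[:,2:])
    else:
        W=np.array(m['world_to_cam']); c=(P@W[:3,:3].T+W[:3,3])*[1,-1,-1]; a=c[:,:2]/c[:,2:]
    return a*[K[0,0],K[1,1]]+[K[0,2],K[1,2]]
E
python3 - <<'E'
from h import *
print(bot.pinch_z,bot.get_obs()); 
for n in['scene','side','wrist']:
    m=bot.camera_model(n);print(n,{k:(np.round(v,3).tolist() if not isinstance(v,str) else v) for k,v in m.items()})
    cv2.imwrite(f'pics/{n}0.png',bot.grab_frame(n))
E
```

```text
53.900000000000006 {'t': 0.0, 'joints': array([ 8.97626216e-01,  3.13437300e-01,  1.49843874e+00, -3.53889874e-05,
        1.33099348e+00, -2.23395152e-01]), 'joint_velocities': array([-3.44276764e-06,  7.98390356e-04,  3.11217962e-04, -2.53086910e-03,
       -8.19851877e-04, -1.12480386e-03]), 'joint_torque': array([-9.48488305e-04, -4.12273800e+01, -2.59738147e+01, -2.78808184e-04,
        4.39268129e-03, -2.09714938e-05]), 'tool_pos': array([228.15798933, 472.64495574, 303.34088908]), 'tcp_rot': array([-3.14033990e+00, -2.49368616e-04,  2.69182597e+00]), 'contact_force': array([-0.10518958,  0.60892782, -0.62264453]), 'torque': array([-0.05163566, -0.00846482,  0.00604893]), 'grip_force': 0.0, 'finger_gap': 1.001137657652096}
scene {'intrinsics': [[477.737, 0.0, 284.43], [0.0, 477.737, 202.447], [0.0, 0.0, 1.0]], 'world_to_cam': [[0.632, 0.775, -0.004, -304.268], [-0.464, 0.383, 0.799, 213.678], [0.62, -0.504, 0.601, -1663.67], [0.0, 0.0, 0.0, 1.0]]}
side {'intrinsics': [[530.38, 0.0, 275.883], [0.0, 530.38, 208.698], [0.0, 0.0, 1.0]], 'world_to_cam': [[-0.855, -0.519, 0.004, 415.094], [0.406, -0.665, 0.627, -316.406], [-0.323, 0.537, 0.779, -1312.122], [0.0, 0.0, 0.0, 1.0]]}
wrist {'intrinsics': [[325.192, 0.0, 283.314], [0.0, 325.192, 213.485], [0.0, 0.0, 1.0]], 'hand_eye': [[-0.0, 0.955, 0.298, 75.862], [1.0, 0.0, 0.0, -0.577], [0.0, 0.298, -0.955, -69.796], [0.0, 0.0, 0.0, 1.0]]}
```

View pics/scene0.png

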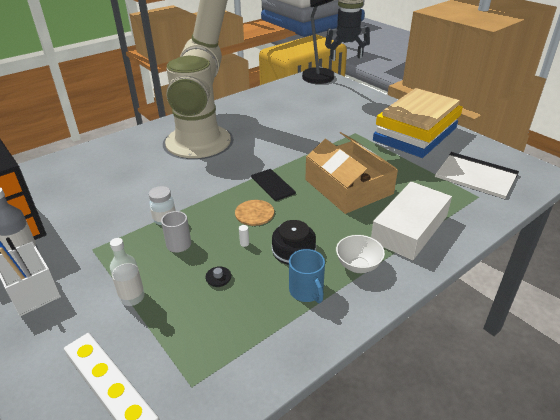

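View pics/side0.png

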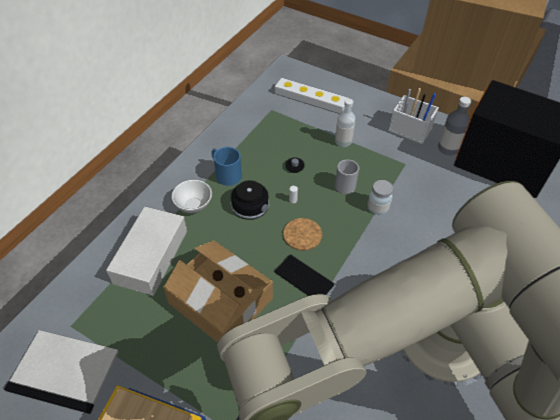

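View pics/wrist0.png

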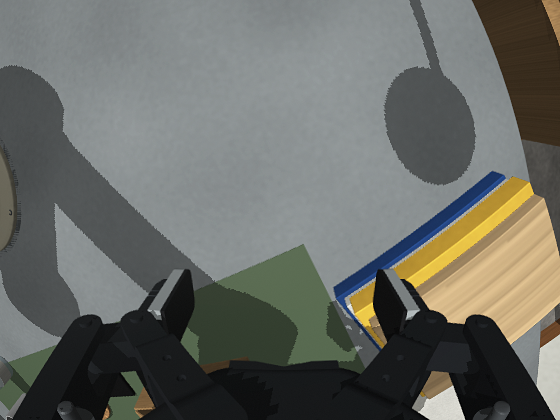

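The scene view shows the cup at (177,233), lid (218,276), grinder (294,242), coaster (255,212) and carton (350,172). In the side view they are at (346,177), (294,164), (249,199), (303,234) and (220,287), and two cakes are visible at (218,275) and (239,292).

```bash
cat > pts.py <<'E'
from h import *
T={'cuptop':((176,219),(347,167)),'lidknob':((218,271),(295,161)),'coaster':((255,212),(303,234)),'plate':((294,229),(249,187)),'glue_top':((244,228),(294,188)),'mug':((307,260),(228,153)),'bowl':((360,248),(191,190)),'phone':((273,184),(304,276)),'bottletop':((117,243),(349,102)),'jartop':((160,193),(382,187))}
for k,(a,b) in T.items():
    o1,d1=rays('scene',a);o2,d2=rays('side',b);p,e=tri(o1,d1[0],o2,d2[0]);print(k,p.round(),round(e,1))
for n,px in(('scene',[(306,146),(368,208),(395,180),(342,137)]),('side',[(215,241),(166,283),(272,288),(165,294)])):
    print(n,plane(n,px,85).round())
# coaster by colour
for n in('scene','side'):
    f=bot.grab_frame(n);h=cv2.cvtColor(f,cv2.COLOR_BGR2HSV)
    m=cv2.inRange(h,(5,90,100),(22,255,255)); 
    for c in cv2.findContours(m,0,2)[0]:
        if cv2.contourArea(c)>250:(u,v),s,_=cv2.fitEllipse(c);print(n,'orange',u,v,s,plane(n,(u,v),8).round(1))
    s=slice(220,360) ; 
    if n=='side': cv2.imwrite('pics/crop1.png',cv2.resize(f[230:350,150:290],None,fx=4,fy=4,interpolation=cv2.INTER_CUBIC))
E
python3 pts.py
```

```text
cuptop [ 435. -313.   84.] 5.5
lidknob [ 603. -303.   27.] 4.7
coaster [452. -87.   4.] 6.5
plate [ 643. -105.   75.] 5.5
glue_top [ 540. -184.   54.] 7.3
mug [ 759. -168.   96.] 8.8
bowl [785. -19.  62.] 2.8
phone [381.  34.   7.] 5.6
bottletop [ 524. -487.  165.] 4.5
jartop [ 314. -292.   87.] 4.3
scene [[376. 172.  85.]
 [710.  88.  85.]
 [671. 239.  85.]
 [406. 297.  85.]]
side [[609. 104.  85.]
 [639. 270.  85.]
 [408. 146.  85.]
 [621. 296.  85.]]
scene orange 254.17185974121094 212.09027099609375 (25.284894943237305, 38.83592224121094) [[458.1 -89.9   8. ]]
scene orange 9.5774507522583 184.09573364257812 (19.165189743041992, 23.76529884338379) [[-122.8 -579.     8. ]]
scene orange 348.5463562011719 173.62974548339844 (67.27649688720703, 91.31097412109375) [[488.6 250.7   8. ]]
scene orange 27.804462432861328 110.25646209716797 (78.52937316894531, 86.27538299560547) [[-611.3 -386.5    8. ]]
scene orange 97.0458755493164 89.2600326538086 (70.94068908691406, 84.81922912597656) [[-631.8 -103.4    8. ]]
scene orange 322.9346618652344 51.128597259521484 (12.193532943725586, 34.24934
[... 579 characters left out ...]
3047) [[508.1 526.9   8. ]]
side orange 200.02455139160156 293.9596862792969 (35.960960388183594, 91.44658660888672) [[582.2 220.    8. ]]
side orange 237.2532958984375 277.27325439453125 (37.65681457519531, 85.8758316040039) [[527.9 128.    8. ]]
side orange 302.2800598144531 233.61976623535156 (31.188949584960938, 38.26450729370117) [[451.1 -86.8   8. ]]
side orange 462.4001159667969 90.67855834960938 (9.621000289916992, 130.33322143554688) [[ 273.5 -936.5    8. ]]
side orange 544.0364379882812 18.521339416503906 (22.774091720581055, 28.127883911132812) [[  139.4 -1565.9     8. ]]
side orange -846.1736450195312 997.5884399414062 (21.18882179260254, 3129.7021484375) [[1135.2 1801.1    8. ]]
```

View pics/crop1.png

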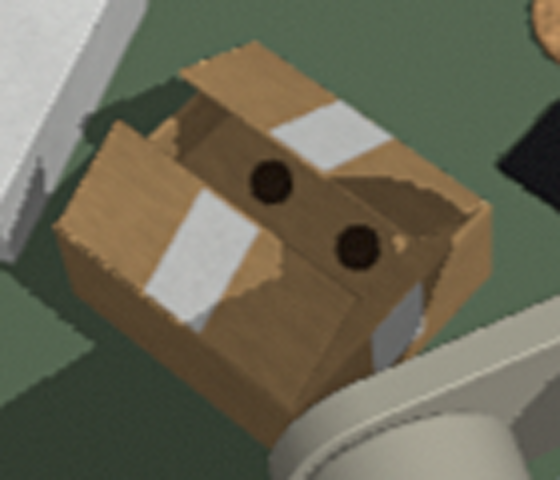

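The crop shows the carton's two half-raised flaps and two cakes in the gap between them, at (270,180) and (357,247). I'll move the wrist camera over the carton.

play_rows --moves '[[[85,-462,-102,-40,0,0,-0.45],[85,-462,-102,-40,0,0,-0.45],[85,-462,-102,-40,0,0,-0.45],[85,-462,-102,-40,0,0,-0.45],[85,-462,-102,-40,0,0,-0.45],[85,-462,-102,-40,0,0,-0.45],[85,-462,-102,-40,0,0,-0.45],[85,-462,-102,-40,0,0,-0.45]]]' --newtons 30

```text
t: 1.25
tool_pos: [601.5, 178.2, 343.8]
tcp_rot: [-3.142, -0.0, 3.141]
contact_force: [0.3, 0.7, 0.1]
finger_gap: 0.992
grip_force: 0.0
```

```bash
python3 - <<'E'
from h import *
print(tool(),bot.get_obs()['tcp_rot'])
cv2.imwrite('pics/w1.png',bot.grab_frame('wrist'))
E
```

```text
(array([[-9.99999668e-01,  7.92806842e-04, -1.87794682e-04],
       [ 7.92814961e-04,  9.99999685e-01, -4.31671907e-05],
       [ 1.87760400e-04, -4.33160628e-05, -9.99999981e-01]]), array([601.52702075, 178.19416338, 343.78405234])) [-3.14154934e+00 -1.87760401e-04  3.14079984e+00]
```

View pics/w1.png

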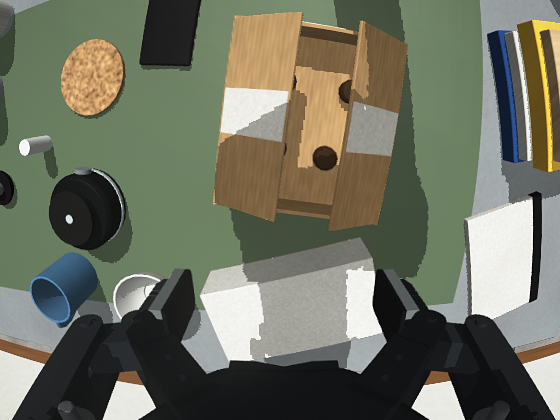

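The wrist view shows the carton with -y hinge corners near (236,15) and (214,205), and +y hinge corners near (407,45) and (378,224). Four cakes show: (347,91), (324,158), and two mostly under the left flap near (294,82) and (284,148).

```bash
python3 - <<'E'
from h import *
hp=plane('wrist',[(236,15),(214,205),(407,45),(378,224)],87);print('hinge',hp.round(1), hp.mean(0))
for a,b in((0,1),(2,3)):
    d=hp[b]-hp[a];print(np.linalg.norm(d),np.degrees(np.arctan2(d[1],d[0])))
for n,px in {'free':[(303,12),(275,221),(361,21),(330,230)]}.items():
    for z in (110,125,140): print(z,plane('wrist',px,z).round(1).tolist())
print('cakes',plane('wrist',[(324,153),(347,86),(294,82),(284,148)],56).round(1))
print('coaster',plane('wrist',[(93,77)],8).round(1)); print('grinder',plane('wrist',[(85,209)],62).round(1))
print('glue top',plane('wrist',[(26,147)],55).round(1))
E
```

```text
hinge [[423.6 126.8  87. ]
 [621.   99.5  87. ]
 [449.7 300.9  87. ]
 [643.2 276.2  87. ]] [534.36563499 200.86696711  87.        ]
199.22536016430362 -7.876428783536744
195.03550080077832 -7.294243123772708
110 [[429.4, 192.0, 110.0], [631.2, 164.7, 110.0], [435.6, 246.4, 110.0], [641.0, 219.5, 110.0]]
125 [[434.3, 191.1, 125.0], [626.1, 165.2, 125.0], [440.2, 242.8, 125.0], [635.4, 217.3, 125.0]]
140 [[439.2, 190.2, 140.0], [621.1, 165.6, 140.0], [444.8, 239.2, 140.0], [629.9, 215.0, 140.0]]
cakes [[570.6 218.   56. ]
 [495.5 242.7  56. ]
 [492.5 184.9  56. ]
 [565.2 173.9  56. ]]
coaster [[458.  -87.6   8. ]]
grinder [[631.3 -83.3  62. ]]
glue top [[ 542.2 -184.8   55. ]]
```

play_rows --moves '[[[0,67.5,24.8,90,0,0,0.132],[0,67.5,24.8,90,0,0,0.132],[0,67.5,24.8,90,0,0,0.132],[0,67.5,24.8,90,0,0,0.132],[0,67.5,24.8,90,0,0,0.132],[0,67.5,24.8,90,0,0,0.132]]]'

```text
t: 2.05
tool_pos: [533.2, 204.7, 254.6]
tcp_rot: [3.141, 0.002, 3.009]
contact_force: [0.6, 0.0, -0.2]
finger_gap: 0.003
grip_force: 0.0
```

```bash
python3 - <<'E'
from h import *
print(bot.pinch_z,bot.get_obs()['finger_gap'])
cv2.imwrite('pics/s2.png',np.hstack([bot.grab_frame('side')[200:360,130:330],bot.grab_frame('scene')[100:260,270:470]]).repeat(2,0).repeat(2,1))
E
```

```text
53.900000000000006 0.0029829199590886155
```

View pics/s2.png

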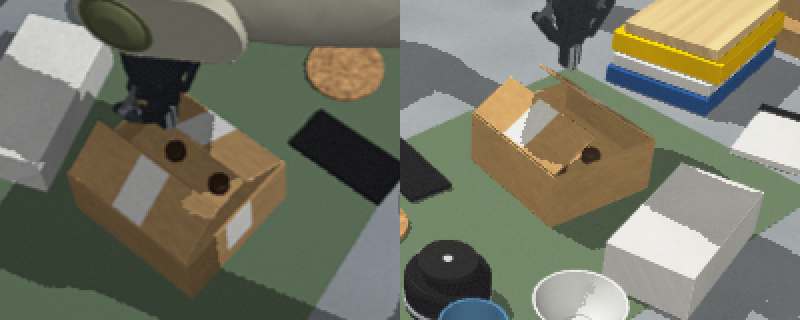

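The tool is above the gap between the flaps, in the left panel near (150,110) and the right panel near (570,60). Next I'll lower the tool into the gap and sweep +y.

play_rows --moves '[[[0,0,-1.5,40,0,0,0],[0,0,-1.5,75,0,0,0],[0,0,-1.5,75,0,0,0],[0,0,15,75,0,0,0],[0,0,30,75,0,0,0],[0,0,45,75,0,0,0],[0,0,60,75,0,0,0],[0,0,60,75,0,0,0]]]'

```text
t: 3.15
tool_pos: [543.8, 267.7, 195.2]
tcp_rot: [3.131, 0.021, 3.012]
contact_force: [-29.1, -7.9, 87.6]
finger_gap: -0.005
grip_force: 47.6
```

play_rows --moves '[[[0,0,10,0,0,0,0],[0,0,18,0,0,0,0],[0,0,25,0,0,0,0],[0,0,32,0,0,0,0],[0,0,36,0,0,0,0],[0,0,36,0,0,0,0]]]'

```text
t: 3.9
tool_pos: [545.0, 300.4, 178.8]
tcp_rot: [-3.142, -0.0, 3.01]
contact_force: [-0.1, -1.0, 0.2]
finger_gap: -0.003
grip_force: 0.0
```

```bash
python3 - <<'E'
from h import *
cv2.imwrite('pics/s3.png',np.hstack([bot.grab_frame('side')[200:360,130:330],bot.grab_frame('scene')[100:260,270:470]]).repeat(2,0).repeat(2,1))
E
```

```text
(no output)
```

View pics/s3.png

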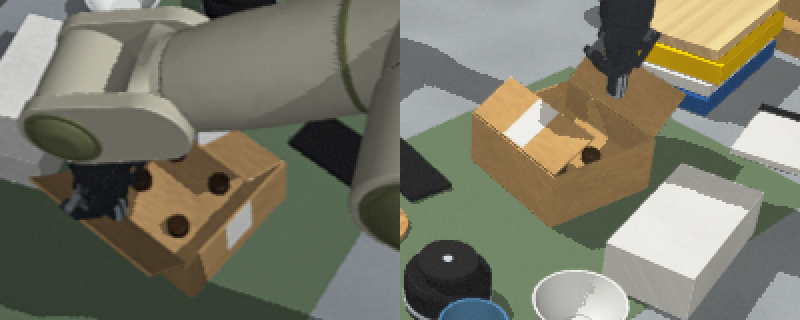

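The first flap is open in both panels, but the sweep briefly jammed (about 88 N). For the second flap I'll follow its arc more slowly.

play_rows --moves '[[[0,0,-10,-30,0,0,0],[0,0,-30,-80,0,0,0],[0,0,-60,-80,0,0,0],[0,0,-88,-80,0,0,0],[0,0,-88,-60,0,0,0],[0,0,-88,-30,0,0,0],[0,0,-88,-3,0,0,0],[0,0,-88,-3,0,0,0]]]'

```text
t: 5.0
tool_pos: [532.8, 212.5, 180.3]
tcp_rot: [-3.14, -0.004, 3.009]
contact_force: [-0.2, -0.5, 0.3]
finger_gap: -0.003
grip_force: 0.0
```

play_rows --moves '[[[0,0,-8,0,0,0,0],[0,0,-16,-2,0,0,0],[0,0,-24,-6,0,0,0],[0,0,-32,-12,0,0,0],[0,0,-40,-18,0,0,0]]]'

```text
t: 5.62
tool_pos: [528.5, 173.0, 201.6]
tcp_rot: [3.14, 0.003, 3.01]
contact_force: [0.2, 1.7, 0.8]
finger_gap: -0.001
grip_force: 0.7
```

play_rows --moves '[[[0,0,-10,-5,0,0,0],[0,0,-20,-8,0,0,0],[0,0,-30,-10,0,0,0],[0,0,-40,-10,0,0,0],[0,0,-50,-10,0,0,0],[0,0,-60,-8,0,0,0]]]'

```text
t: 6.38
tool_pos: [520.2, 113.0, 207.7]
tcp_rot: [-3.141, -0.0, 3.01]
contact_force: [0.2, 0.6, 0.1]
finger_gap: 0.002
grip_force: 0.3
```

play_rows --moves '[[[0,0,-10,4,0,0,0],[0,0,-18,10,0,0,0],[0,0,-24,17,0,0,0],[0,0,-27,22,0,0,0],[0,0,-27,26,0,0,0],[0,0,-27,26,0,0,0]]]'

```text
t: 7.12
tool_pos: [516.7, 87.1, 181.6]
tcp_rot: [-3.142, -0.001, 3.01]
contact_force: [0.0, -0.1, 0.9]
finger_gap: 0.001
grip_force: 0.0
```

play_rows --moves '[[[0,0,-2,4,0,0,0],[0,0,-2,4,0,0,0],[0,0,10,-60,0,0,0],[30,-30,60,-120,0,0,0],[60,-69,113,-163,0,0,0],[60,-69,113,-163,0,0,0],[60,-69,113,-163,0,0,0]]]'

```text
t: 8.0
tool_pos: [600.8, 191.1, 345.6]
tcp_rot: [3.141, 0.002, 3.012]
contact_force: [-0.8, -0.5, 0.1]
finger_gap: 0.703
grip_force: 0.0
```

```bash
python3 - <<'E'
from h import *
np.save('p4.npy',np.column_stack(tool()))
f=bot.grab_frame('wrist');cv2.imwrite('pics/w4.png',f);print(tool()[1],bot.get_obs()['tcp_rot'])
h=cv2.cvtColor(f,cv2.COLOR_BGR2HSV)
m=((h[...,2]<70)).astype(np.uint8)*255; m[235:]=0
for c in cv2.findContours(m,0,2)[0]:
    a=cv2.contourArea(c)
    if 150<a<2500:
        (u,v),r=cv2.minEnclosingCircle(c);print(round(u),round(v),round(r,1),a,plane('wrist',(u,v),48).round(1))
E
```

```text
[600.12063416 190.13524852 344.25939059] [-3.14134075e+00 -2.52959516e-04  3.01078819e+00]
8 220 15.7 367.0 [[ 592.2 -251.4   48. ]]
86 229 34.9 1980.0 [[624.4 -86.5  48. ]]
540 196 38.1 594.0 [[661.2 564.4  48. ]]
310 154 12.1 408.0 [[571.5 223.1  48. ]]
259 150 12.2 411.0 [[560.2 166.4  48. ]]
327 84 12.5 432.5 [[495.3 251.6  48. ]]
259 84 12.1 422.0 [[485.5 176.9  48. ]]
486 67 67.3 1265.5 [[479.3 463.7  48. ]]
145 43 49.7 1648.0 [[409.1  50.9  48. ]]
```

View pics/w4.png

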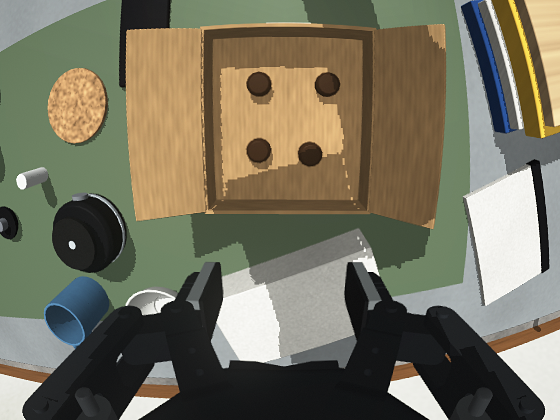

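The wrist view shows both flaps folded out and four cakes at (259,84), (327,84), (259,150) and (310,154). I'll triangulate them with the side view, along with the flap edges.

```bash
python3 - <<'E'
from h import *
P=np.load('p4.npy');pose=(P[:,:3],P[:,3])
for n in('side','scene'):
    f=bot.grab_frame(n);h=cv2.cvtColor(f,cv2.COLOR_BGR2HSV);m=(h[...,2]<65).astype(np.uint8)*255
    B=[]
    for c in cv2.findContours(m,0,2)[0]:
        a=cv2.contourArea(c)
        if 40<a<300:(u,v),r=cv2.minEnclosingCircle(c);B.append((u,v))
    for w in[(310,154),(259,150),(327,84),(259,84)]:
        o1,d1=rays('wrist',w,pose)
        best=[]
        for b in B:
            o2,d2=rays(n,b);p,e=tri(o1,d1[0],o2,d2[0]);best.append((e,p.round(1)))
        if best:
            best=[b for b in best if 20<b[1][2]<80 and b[0]<12];print(n,w,best)
# flap outer edges: hinge mid & outer edge in wrist
px=[(127,30),(136,220),(445,25),(432,229)]
for z in(105,119,135):print(z,[((q[:2]-[534.4,200.9])@np.array([[.991,.132],[-.132,.991]])).round() for q in plane('wrist',px,z,pose)])
cx=plane('wrist',[(203,28),(373,28),(205,212),(370,212)],86,pose);print(cx.round(1),cx.mean(0))
E
```

```text
side (310, 154) [(np.float64(0.07477364021756801), array([573.9, 224.8,  45.2]))]
side (259, 150) [(np.float64(0.6121969902635841), array([561.6, 167.5,  45.3]))]
side (327, 84) [(np.float64(1.1569851844774315), array([496.6, 254.1,  44.1]))]
side (259, 84) [(np.float64(0.286811510229479), array([487.2, 178.2,  45.7]))]
scene (310, 154) []
scene (259, 150) []
scene (327, 84) []
scene (259, 84) []
105 [array([-106., -160.]), array([  96., -161.]), array([-114.,  163.]), array([106., 161.])]
119 [array([-102., -153.]), array([  91., -154.]), array([-109.,  156.]), array([101., 154.])]
135 [array([ -97., -145.]), array([  86., -145.]), array([-103.,  147.]), array([ 95., 146.])]
[[421.9 131.9  86. ]
 [443.3 303.3  86. ]
 [615.2 103.3  86. ]
 [638.4 280.5  86. ]] [529.70823418 204.75122233  86.        ]
```

```bash
cat >> h.py <<'E'
def go(*T):
    Rt,p=tool()
    for x,y,z,yaw in T:
        r=(R.from_matrix(Rt).inv()*R.from_euler('xyz',[np.pi,0,yaw])).as_rotvec()
        print((Rt.T@(np.array([x,y,z])-p)).round(1).tolist(), r.round(3).tolist())
E
python3 - <<'E'
from h import *
go((572.5,224,230,1.44),(572.5,224,115,1.44),(561,167,115,1.44))
E
```

```text
[31.2, 31.0, 113.8] [-0.002, -0.001, 1.569]
[30.9, 31.1, 228.8] [-0.002, -0.001, 1.569]
[34.8, -26.9, 228.8] [-0.002, -0.001, 1.569]
```

play_rows --moves '[[[45,31,31,80,0,0,1.57],[45,31,31,80,0,0,1.57],[45,31,31,80,0,0,1.57],[45,31,31,80,0,0,1.57],[45,31,31,80,0,0,1.57],[45,31,31,80,0,0,1.57],[45,31,31,80,0,0,1.57],[45,31,31,80,0,0,1.57]]]'

```text
t: 9.15
tool_pos: [572.8, 223.6, 264.2]
tcp_rot: [-3.14, 0.001, 1.503]
contact_force: [-0.2, -0.5, -0.1]
finger_gap: 0.529
grip_force: 0.0
```

play_rows --moves '[[[45,0,0,0,0,0,0.19],[45,0,0,0,0,0,0.19]]]'

```text
t: 9.4
tool_pos: [572.9, 223.8, 264.4]
tcp_rot: [-3.14, 0.001, 1.321]
contact_force: [-0.6, -0.5, -0.5]
finger_gap: 0.527
grip_force: 0.0
```

```bash
python3 - <<'E'
from h import *
print(tool()[1],bot.get_obs()['tcp_rot'],bot.get_obs()['finger_gap']);go((572.5,224,160,1.44),(572.5,224,116,1.44))
f=bot.grab_frame('wrist');cv2.imwrite('pics/w5.png',f)
h=cv2.cvtColor(f,cv2.COLOR_BGR2HSV)
m=cv2.inRange(h,(0,40,0),(20,255,75)); 
for c in cv2.findContours(m,0,2)[0]:
    a=cv2.contourArea(c)
    if 150<a<3500:
        (u,v),r=cv2.minEnclosingCircle(c);print(round(u),round(v),round(r,1),a,plane('wrist',(u,v),48).round(1))
E
```

```text
[572.89647739 223.83754147 264.35234529] [-3.14039733e+00  6.74605761e-04  1.32053367e+00] 0.5271467971524166
[0.1, -0.3, 104.4] [-0.001, 0.001, -0.119]
[0.2, -0.2, 148.4] [-0.001, 0.001, -0.119]
231 298 38.2 692.0 [[494.2 134.5  48. ]]
211 264 16.0 505.5 [[486.6 176.9  48. ]]
287 256 14.8 621.5 [[562.  168.3  48. ]]
284 198 15.8 697.0 [[573.4 225.   48. ]]
196 188 15.3 656.0 [[497.2 253.6  48. ]]
```

play_rows --moves '[[[45,0.7,0,60,0,0,-0.12],[45,0.7,0,110,0,0,-0.12],[45,0.7,0,135,0,0,-0.12],[45,0.7,0,148,0,0,-0.12],[45,0.7,0,148,0,0,-0.12],[20,0.7,0,148,0,0,-0.12],[20,0.7,0,148,0,0,-0.12],[20,0.7,0,148,0,0,-0.12]]]' --newtons 25

```text
t: 10.45
tool_pos: [574.1, 225.4, 118.4]
tcp_rot: [3.139, -0.001, 1.44]
contact_force: [-1.5, -0.9, 6.8]
finger_gap: 0.305
grip_force: 24.9
```

play_rows --moves '[[[20,0,0,0,0,0,0],[20,0,0,-50,0,0,0],[20,0,0,-110,0,0,0],[20,0,0,-140,0,0,0],[20,0,0,-140,0,0,0]]]'

```text
t: 11.08
tool_pos: [574.1, 225.5, 259.7]
tcp_rot: [3.137, -0.002, 1.44]
contact_force: [0.1, 0.5, -0.5]
finger_gap: 0.3
grip_force: 24.8
```

```bash
python3 - <<'E'
from h import *
print(bot.get_obs()['finger_gap'],bot.get_obs()['grip_force']);go((435,-230,270,1.44))
E
```

```text
0.29980114180657724 24.82067649012606
[-469.7, -78.5, -11.5] [0.005, -0.002, 0.0]
```

play_rows --moves '[[[20,-630,-60,-40,0,0,0],[20,-630,-60,-40,0,0,0],[20,-630,-60,-40,0,0,0],[20,-630,-60,-40,0,0,0],[20,-630,-60,-40,0,0,0],[20,-630,-60,-40,0,0,0],[20,-630,-60,-40,0,0,0],[20,-630,-60,-40,0,0,0]]]'

```text
t: 12.08
tool_pos: [460.8, -262.7, 287.4]
tcp_rot: [-3.14, -0.001, 1.44]
contact_force: [1.0, -0.5, 0.2]
finger_gap: 0.3
grip_force: 24.8
```

play_rows --moves '[[[20,-130,-10,0,0,0,0],[20,-130,-10,0,0,0,0],[20,-130,-10,0,0,0,0],[20,-130,-10,0,0,0,0]]]'

```text
t: 12.58
tool_pos: [434.8, -388.2, 287.3]
tcp_rot: [-3.14, -0.002, 1.439]
contact_force: [0.7, 0.3, -0.4]
finger_gap: 0.306
grip_force: 24.8
```

```bash
python3 - <<'E'
from h import *
o=bot.get_obs();print(o['finger_gap'],o['grip_force'],tool()[1],o['tcp_rot'])
np.save('p6.npy',np.column_stack(tool()))
cv2.imwrite('pics/w6.png',bot.grab_frame('wrist'))
E
```

```text
0.3061261386995576 24.835806081828196 [ 434.77909426 -388.21864968  287.29859412] [-3.14031564e+00 -1.71532016e-03  1.43945748e+00]
```

View pics/w6.png

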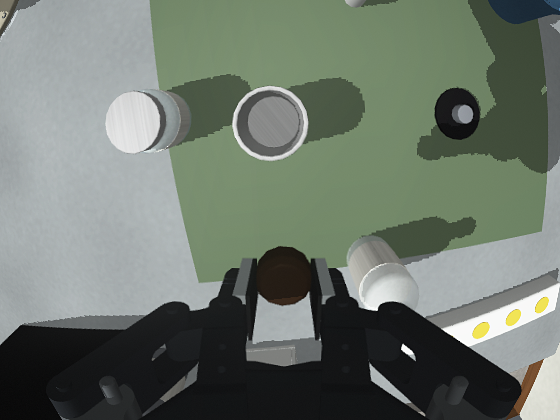

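The cake is held between the pads. The cup rim is centred at about (270,123) and the lid knob at (463,114).

```bash
cat > loc.py <<'E'
from h import *
def find(f):
    h=cv2.cvtColor(f,cv2.COLOR_BGR2HSV);out=[]
    k=np.ones((3,3),np.uint8); m=cv2.morphologyEx(cv2.inRange(h,(0,0,70),(180,40,255)),cv2.MORPH_CLOSE,k)
    for c in cv2.findContours(m,0,1)[0]:
        if cv2.contourArea(c)>150:
            (u,v),r=cv2.minEnclosingCircle(c); 
            if r<70:out.append((round(u,1),round(v,1),round(r,1),cv2.contourArea(c)))
    return out
if __name__=='__main__':
    f=bot.grab_frame('wrist'); pose=tool()
    for b in find(f):
        if b[1]<260:print(b,'z85',plane('wrist',b[:2],85,pose).round(1)[0],'z30',plane('wrist',b[:2],30,pose).round(1)[0])
    o=bot.get_obs();print(o['tool_pos'],o['tcp_rot'])
E
python3 loc.py
```

```text
(461.8, 114.3, 10.8, 301.0) z85 [ 608.4 -323.6   85. ] z30 [ 641.3 -325.8   30. ]
(269.5, 124.0, 38.5, 4432.5) z85 [ 432.7 -318.2   85. ] z30 [ 430.2 -319.3   30. ]
[ 435.35473257 -387.28440788  288.0736738 ] [-3.14108058e+00 -8.82760700e-04  1.44123301e+00]
```

```bash
python3 - <<'E'
from h import *
go((425,-318.5,170,1.44))
E
```

```text
[66.8, -19.1, 118.1] [-0.001, -0.001, 0.001]
```

play_rows --moves '[[[20,40,-12,20,0,0,0],[20,67,-19,60,0,0,0],[20,67,-19,105,0,0,0],[20,67,-19,118,0,0,0],[20,67,-19,118,0,0,0],[20,67,-19,118,0,0,0],[20,67,-19,118,0,0,0]]]'

```text
t: 13.55
tool_pos: [425.1, -320.1, 171.6]
tcp_rot: [3.14, 0.001, 1.44]
contact_force: [0.7, 0.5, -0.7]
finger_gap: 0.302
grip_force: 24.8
```

play_rows --moves '[[[45,0,0,0,0,0,0],[45,0,0,0,0,0,0],[45,0,0,0,0,0,0],[45,0,0,0,0,0,0],[45,-60,0,-90,0,0,0],[45,-67,19,-118,0,0,0],[45,-67,19,-118,0,0,0],[45,-67,19,-118,0,0,0]]]'

```text
t: 14.55
tool_pos: [435.0, -389.0, 288.8]
tcp_rot: [3.141, 0.001, 1.439]
contact_force: [-0.5, 0.9, -0.9]
finger_gap: 0.525
grip_force: 0.0
```

```bash
python3 - <<'E'
from h import *
import loc
pose=tool();f=bot.grab_frame('wrist')
for b in loc.find(f):
    if b[1]<260:print(b,'z85',plane('wrist',b[:2],85,pose).round(1)[0])
cv2.imwrite('pics/w7.png',f[80:170,200:340].repeat(4,0).repeat(4,1))
print(pose[1]);go((500,0,300,1.44),(561.7,167.8,270,1.44),(561.7,167.8,120,1.44))
E
```

```text
(460.8, 112.5, 10.8, 295.5) z85 [ 607.8 -324.3   85. ]
(269.2, 121.5, 38.3, 4407.5) z85 [ 432.7 -318.2   85. ]
(7.0, 14.0, 15.7, 193.5) z85 [ 161.2 -129.7   85. ]
[ 434.95085416 -388.95053601  288.83478525]
[393.6, 13.9, -12.0] [-0.001, -0.001, -0.0]
[568.0, 53.2, 18.1] [-0.001, -0.001, -0.0]
[567.8, 53.3, 168.1] [-0.001, -0.001, -0.0]
```

View pics/w7.png

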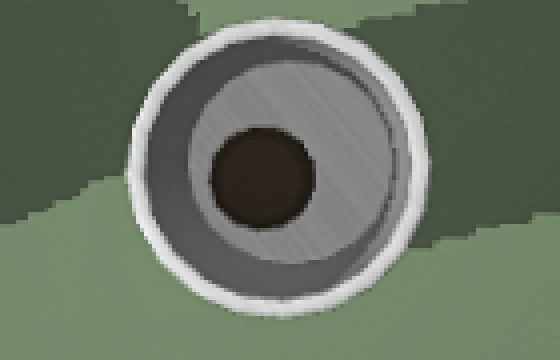

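The cake lies flat in the cup at crop (262,178), and the cup has not moved.

play_rows --moves '[[[45,568,53,18,0,0,0],[45,568,53,18,0,0,0],[45,568,53,18,0,0,0],[45,568,53,18,0,0,0],[45,568,53,18,0,0,0],[45,568,53,18,0,0,0],[45,568,53,18,0,0,0],[45,568,53,18,0,0,0]]]'

```text
t: 15.6
tool_pos: [545.3, 101.1, 271.5]
tcp_rot: [-3.14, 0.0, 1.44]
contact_force: [0.5, -0.4, 0.7]
finger_gap: 0.526
grip_force: 0.0
```

```bash
python3 - <<'E'
from h import *
go((561.7,167.8,150,1.44),(561.7,167.8,119,1.44))
E
```

```text
[68.3, 7.8, 121.4] [-0.002, 0.0, 0.0]
[68.4, 7.9, 152.4] [-0.002, 0.0, 0.0]
```

play_rows --moves '[[[45,60,7,0,0,0,0],[45,68,8,40,0,0,0],[45,68,8,100,0,0,0],[45,68,8,135,0,0,0],[45,68,8,152,0,0,0],[45,68,8,152,0,0,0],[20,68,8,152,0,0,0],[20,68,8,152,0,0,0]]]'

```text
t: 16.6
tool_pos: [563.4, 165.1, 122.3]
tcp_rot: [3.139, -0.001, 1.44]
contact_force: [-0.2, -0.5, 6.6]
finger_gap: 0.299
grip_force: 24.6
```

play_rows --moves '[[[20,0,0,0,0,0,0],[20,0,0,0,0,0,0],[20,0,0,-50,0,0,0],[20,0,0,-110,0,0,0],[20,0,0,-150,0,0,0],[20,0,0,-150,0,0,0]]]'

```text
t: 17.35
tool_pos: [563.4, 165.1, 274.4]
tcp_rot: [3.135, -0.001, 1.44]
contact_force: [-0.3, 0.4, -0.9]
finger_gap: 0.295
grip_force: 24.6
```

```bash
python3 - <<'E'
from h import *
go((441,-318.5,270,1.44))
E
```

```text
[-495.5, -58.3, 3.2] [0.007, -0.001, -0.0]
```

play_rows --moves '[[[20,-495,-58,0,0,0,0],[20,-495,-58,0,0,0,0],[20,-495,-58,0,0,0,0],[20,-495,-58,0,0,0,0],[20,-495,-58,0,0,0,0],[20,-495,-58,0,0,0,0],[20,-495,-58,0,0,0,0],[20,-495,-58,0,0,0,0]]]'

```text
t: 18.35
tool_pos: [439.5, -319.9, 269.7]
tcp_rot: [-3.141, -0.001, 1.439]
contact_force: [1.3, -0.2, 0.7]
finger_gap: 0.292
grip_force: 24.6
```

```bash
python3 - <<'E'
from h import *
go((441,-318.5,172,1.44))
E
```

```text
[1.5, 1.4, 97.7] [-0.001, -0.001, -0.001]
```

```bash
cat > chk.py <<'E'
from h import *
for n in('scene','side'):
    a=cv2.imread(f'pics/{n}0.png').astype(int);b=bot.grab_frame(n).astype(int);d=np.abs(a-b).max(2)>40
    for k,z in(('cup',(432.7,-318.2,12)),('cup_mid',(432.7,-318.2,42)),('lid',(627.,-317.,10))):
        u,v=proj(n,z)[0].astype(int);print(n,k,u,v,d[v-8:v+8,u-12:u+12].mean().round(2))
E
python3 chk.py
```

```text
scene cup 176 241 0.0
scene cup_mid 174 232 0.0
scene lid 218 284 0.66
side cup 345 182 0.08
side cup_mid 346 176 0.13
side lid 289 159 0.53
```

The cup hasn't moved. The lid has already been knocked, from about (603,-303) to about (641,-326), so I'll measure it again before grasping it.

play_rows --moves '[[[20,1.5,1.5,60,0,0,0],[20,1.5,1.5,98,0,0,0],[20,1.5,1.5,98,0,0,0],[45,1.5,1.5,98,0,0,0],[45,1.5,1.5,98,0,0,0],[45,1.5,1.5,98,0,0,0],[45,1.5,1.5,98,0,0,0],[45,1.5,1.5,-10,0,0,0]]]'

```text
t: 19.45
tool_pos: [441.3, -315.9, 232.6]
tcp_rot: [-3.135, -0.006, 1.44]
contact_force: [0.5, 0.1, 0.8]
finger_gap: 0.525
grip_force: 0.0
```

```bash
python3 - <<'E'
from h import *
go((497,253.4,275,1.44))
E
```

```text
[572.0, -19.5, -39.0] [-0.007, -0.006, -0.0]
```

play_rows --moves '[[[45,30,0,-40,0,0,0],[45,572,-20,-40,0,0,0],[45,572,-20,-40,0,0,0],[45,572,-20,-40,0,0,0],[45,572,-20,-40,0,0,0],[45,572,-20,-40,0,0,0],[45,572,-20,-40,0,0,0],[45,572,-20,-40,0,0,0]]]'

```text
t: 20.45
tool_pos: [487.2, 150.5, 275.6]
tcp_rot: [3.141, -0.0, 1.44]
contact_force: [1.0, -0.6, 0.1]
finger_gap: 0.527
grip_force: 0.0
```

```bash
python3 - <<'E'
from h import *
go((497,253.4,123.5,1.44))
E
```

```text
[103.3, -3.8, 152.1] [0.001, -0.0, -0.0]
```

play_rows --moves '[[[45,60,-3,0,0,0,0],[45,103,-4,30,0,0,0],[45,103,-4,90,0,0,0],[45,103,-4,135,0,0,0],[45,103,-4,152,0,0,0],[45,103,-4,152,0,0,0],[20,103,-4,152,0,0,0],[20,103,-4,152,0,0,0]]]'

```text
t: 21.45
tool_pos: [497.7, 251.3, 125.2]
tcp_rot: [3.138, -0.001, 1.44]
contact_force: [0.1, -0.1, 6.7]
finger_gap: 0.266
grip_force: 21.9
```

play_rows --moves '[[[20,0,0,0,0,0,0],[20,0,0,0,0,0,0],[20,0,0,-50,0,0,0],[20,0,0,-110,0,0,0],[20,0,0,-150,0,0,0],[20,0,0,-150,0,0,0]]]'

```text
t: 22.2
tool_pos: [497.5, 251.3, 277.3]
tcp_rot: [3.134, -0.003, 1.44]
contact_force: [-0.0, 0.1, -0.7]
finger_gap: 0.235
grip_force: 0.0
```

```bash
python3 - <<'E'
from h import *
go((432.7,-310,270,1.44)); 
E
python3 chk.py
```

```text
[-565.0, 9.0, 5.7] [0.007, -0.003, -0.0]
scene cup 176 241 0.0
scene cup_mid 174 232 0.0
scene lid 218 284 0.72
side cup 345 182 0.51
side cup_mid 346 176 0.32
side lid 289 159 0.59
```

```bash
python3 - <<'E'
from h import *
o=bot.get_obs();print(o['tcp_rot'],o['finger_gap'])
pose=tool();f=bot.grab_frame('wrist');cv2.imwrite('pics/w8.png',f)
h=cv2.cvtColor(f,cv2.COLOR_BGR2HSV)
m=cv2.inRange(h,(0,40,0),(20,255,75)); 
for c in cv2.findContours(m,0,2)[0]:
    a=cv2.contourArea(c)
    if 150<a<3500:
        (u,v),r=cv2.minEnclosingCircle(c);print(round(u),round(v),round(r,1),a,plane('wrist',(u,v),48,pose).round(1))
E
```

```text
[ 3.14127478e+00 -1.03206690e-04  1.43975805e+00] 0.23449354253287286
308 284 25.5 170.0 [[509.3 154.5  48. ]]
260 294 36.5 296.0 [[458.9 148.8  48. ]]
284 266 14.2 569.0 [[487.3 178.8  48. ]]
283 195 15.2 647.0 [[496.5 252.5  48. ]]
```

View pics/w8.png

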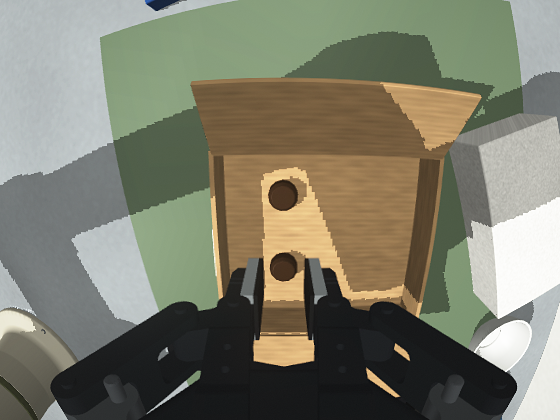

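Cake C is still in place at pixel (283,195) and cake D is at (284,266). The grasp was too shallow, so I'll try again lower.

play_rows --moves '[[[45,1,-1,50,0,0,0],[45,1,-1,105,0,0,0],[45,1,-1,145,0,0,0],[45,1,-1,159,0,0,0],[45,1,-1,159,0,0,0],[20,1,-1,159,0,0,0],[20,1,-1,159,0,0,0],[20,1,-1,159,0,0,0]]]'

```text
t: 23.35
tool_pos: [496.6, 252.4, 115.7]
tcp_rot: [3.139, -0.001, 1.44]
contact_force: [-1.4, -0.4, 6.1]
finger_gap: 0.306
grip_force: 25.0
```

play_rows --moves '[[[20,0,0,0,0,0,0],[20,0,0,0,0,0,0],[20,0,0,-50,0,0,0],[20,0,0,-110,0,0,0],[20,0,0,-150,0,0,0],[20,0,0,-150,0,0,0]]]'

```text
t: 24.1
tool_pos: [496.6, 252.5, 267.8]
tcp_rot: [3.135, -0.003, 1.44]
contact_force: [-0.7, 0.2, -1.6]
finger_gap: 0.307
grip_force: 24.9
```

```bash
python3 - <<'E'
from h import *
go((432.7,-311,272,1.44)); 
E
```

```text
[-567.0, 10.2, -5.7] [0.006, -0.003, -0.0]
```

play_rows --moves '[[[20,-567,10,-6,0,0,0],[20,-567,10,-6,0,0,0],[20,-567,10,-6,0,0,0],[20,-567,10,-6,0,0,0],[20,-567,10,-6,0,0,0],[20,-567,10,-6,0,0,0],[20,-567,10,-6,0,0,0],[20,-567,10,-6,0,0,0]]]'

```text
t: 25.1
tool_pos: [438.5, -246.3, 268.7]
tcp_rot: [-3.141, -0.001, 1.44]
contact_force: [0.2, 0.5, -0.2]
finger_gap: 0.304
grip_force: 24.9
```

```bash
python3 - <<'E'
from h import *
go((432.7,-311,170,1.44)); 
E
python3 chk.py
```

```text
[-65.0, 2.8, 98.6] [-0.001, -0.001, -0.0]
scene cup 176 241 0.0
scene cup_mid 174 232 0.0
scene lid 218 284 0.71
side cup 345 182 0.43
side cup_mid 346 176 0.49
side lid 289 159 0.59
```

play_rows --moves '[[[20,-60,3,10,0,0,0],[20,-65,3,65,0,0,0],[20,-65,3,98,0,0,0],[20,-65,3,98,0,0,0],[45,-65,3,98,0,0,0],[45,-65,3,98,0,0,0],[45,-65,3,98,0,0,0],[45,-65,3,98,0,0,0]]]'

```text
t: 26.2
tool_pos: [434.0, -309.4, 171.9]
tcp_rot: [3.141, 0.001, 1.44]
contact_force: [-0.8, 0.5, -0.5]
finger_gap: 0.526
grip_force: 0.0
```

play_rows --moves '[[[45,0,0,-60,0,0,0],[45,490,-16,-104,0,0,0],[45,490,-16,-104,0,0,0],[45,490,-16,-104,0,0,0],[45,490,-16,-104,0,0,0],[45,490,-16,-104,0,0,0],[45,490,-16,-104,0,0,0],[45,490,-16,-104,0,0,0]]]'

```text
t: 27.2
tool_pos: [476.5, 126.3, 271.1]
tcp_rot: [3.141, -0.0, 1.44]
contact_force: [1.6, -0.8, 0.5]
finger_gap: 0.526
grip_force: 0.0
```

```bash
python3 - <<'E'
from h import *
go((487.3,178.3,116,1.44)); 
E
```

```text
[52.9, 3.7, 155.2] [0.001, -0.0, -0.0]
```

play_rows --moves '[[[45,53,3.5,10,0,0,0],[45,53,3.5,60,0,0,0],[45,53,3.5,110,0,0,0],[45,53,3.5,142,0,0,0],[45,53,3.5,155,0,0,0],[45,53,3.5,155,0,0,0],[20,53,3.5,155,0,0,0],[20,53,3.5,155,0,0,0]]]'

```text
t: 28.2
tool_pos: [487.7, 176.4, 117.1]
tcp_rot: [3.139, -0.001, 1.44]
contact_force: [-1.2, 0.5, 6.8]
finger_gap: 0.307
grip_force: 24.8
```

play_rows --moves '[[[20,0,0,0,0,0,0],[20,0,0,0,0,0,0],[20,0,0,-50,0,0,0],[20,0,0,-110,0,0,0],[20,0,0,-150,0,0,0],[20,0,0,-150,0,0,0]]]'

```text
t: 28.95
tool_pos: [487.8, 176.5, 269.0]
tcp_rot: [3.135, -0.002, 1.44]
contact_force: [-0.4, 0.0, -0.5]
finger_gap: 0.302
grip_force: 24.9
```

```bash
python3 - <<'E'
from h import *
go((432.7,-325,270,1.44)); 
E
```

```text
[-504.4, 10.9, -1.8] [0.007, -0.002, -0.0]
```

play_rows --moves '[[[20,-504,11,-5,0,0,0],[20,-504,11,-5,0,0,0],[20,-504,11,-5,0,0,0],[20,-504,11,-5,0,0,0],[20,-504,11,-5,0,0,0],[20,-504,11,-5,0,0,0],[20,-504,11,-5,0,0,0],[20,-504,11,-5,0,0,0]]]'

```text
t: 29.95
tool_pos: [431.8, -322.5, 269.7]
tcp_rot: [-3.141, -0.001, 1.44]
contact_force: [1.0, -0.3, 0.2]
finger_gap: 0.302
grip_force: 24.9
```

```bash
python3 - <<'E'
from h import *
go((432.7,-325,170,1.44)); 
E
python3 chk.py|head -2
```

```text
[-2.5, 1.3, 99.7] [-0.001, -0.001, -0.0]
scene cup 176 241 0.0
scene cup_mid 174 232 0.0
```

Now I'll drop the fourth cake, then move towards the lid's side for a view of the cup and lid.

play_rows --moves '[[[20,-2.5,1,60,0,0,0],[20,-2.5,1,99,0,0,0],[20,-2.5,1,99,0,0,0],[45,-2.5,1,99,0,0,0],[45,-2.5,1,99,0,0,0],[45,-2.5,1,99,0,0,0],[45,-2.5,1,99,0,0,0],[45,-2.5,1,60,0,0,0]]]'

```text
t: 31.05
tool_pos: [432.6, -322.6, 209.1]
tcp_rot: [-3.138, -0.004, 1.44]
contact_force: [0.1, -1.1, -0.2]
finger_gap: 0.531
grip_force: 0.0
```

play_rows --moves '[[[45,0,0,-60,0,0,0],[45,-60,110,-90,0,0,0],[45,-60,110,-90,0,0,0],[45,-60,110,-90,0,0,0],[45,-60,110,-90,0,0,0]]]'

```text
t: 31.68
tool_pos: [534.2, -396.8, 299.8]
tcp_rot: [-3.14, -0.001, 1.44]
contact_force: [0.3, 1.0, 1.6]
finger_gap: 0.526
grip_force: 0.0
```

```bash
python3 - <<'E'
from h import *
import loc
pose=tool();f=bot.grab_frame('wrist');print(pose[1])
for b in loc.find(f):
    if b[1]<260:print(b,*[plane('wrist',b[:2],z,pose).round(1)[0] for z in (85,30)])
cv2.imwrite('pics/w9.png',f)
E
```

```text
[ 534.1634126  -396.79008611  299.77816298]
(377.5, 109.5, 11.1, 316.0) [ 627.3 -325.3   85. ] [ 643.4 -325.9   30. ]
(172.5, 130.0, 41.9, 4365.5) [ 443.5 -318.8   85. ] [ 424.1 -318.1   30. ]
(264.0, 0.6, 11.0, 178.0) [ 540.8 -215.6   85. ] [ 540.2 -195.1   30. ]
```

View pics/w9.png

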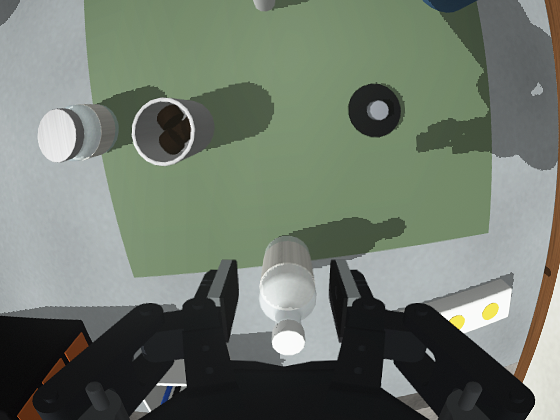

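All four cakes appear to be in the cup, whose rim is centred near (164,131). The knob is at (377,110) and the bottle stands below the gripper. I'll turn to yaw 0 and measure the cup and knob with the same camera geometry.

```bash
python3 - <<'E'
from h import *
go((363,-318,288,0))
E
```

```text
[55.5, -179.6, 12.4] [-0.002, 0.0, 1.44]
```

play_rows --moves '[[[45,55,-180,12,0,0,1.44],[45,55,-180,12,0,0,1.44],[45,55,-180,12,0,0,1.44],[45,55,-180,12,0,0,1.44],[45,55,-180,12,0,0,1.44],[45,55,-180,12,0,0,1.44],[45,55,-180,12,0,0,1.44],[45,55,-180,12,0,0,1.44]]]'

```text
t: 32.72
tool_pos: [362.2, -317.9, 288.8]
tcp_rot: [3.141, -0.0, -0.005]
contact_force: [-0.3, 0.7, 0.6]
finger_gap: 0.523
grip_force: 0.0
```

```bash
python3 loc.py; python3 -c "
from h import *
go((573,-326,233,0))"
```

```text
(282.4, 122.0, 38.2, 4410.0) z85 [ 432.5 -318.6   85. ] z30 [ 431.4 -318.5   30. ]
(155.3, 27.9, 19.9, 774.5) z85 [ 523.2 -208.8   85. ] z30 [ 540.3 -186.6   30. ]
(97.0, 2.5, 23.1, 209.5) z85 [ 562.  -145.8   85. ] z30 [ 586.9 -110.9   30. ]
[ 362.22975393 -317.91061913  288.78796725] [ 3.14146946e+00 -4.73412073e-05 -9.60765051e-03]
[210.8, 6.1, 55.8] [0.0, -0.0, -0.01]
```

play_rows --moves '[[[45,211,6,20,0,0,0],[45,211,6,40,0,0,0],[45,211,6,56,0,0,0],[45,211,6,56,0,0,0],[45,211,6,56,0,0,0],[45,211,6,56,0,0,0]]]'

```text
t: 33.52
tool_pos: [573.2, -325.0, 233.4]
tcp_rot: [3.141, -0.0, 0.0]
contact_force: [-0.1, 0.4, 1.0]
finger_gap: 0.532
grip_force: 0.0
```

```bash
python3 loc.py; python3 -c "
from h import *
go((643,-326,130,0),(643,-326,90,0))"
```

```text
(138.3, 236.7, 24.5, 1046.0) z85 [ 562.4 -213.8   85. ] z30 [ 540.6 -185.6   30. ]
(284.0, 119.9, 13.0, 479.5) z85 [ 646.  -326.5   85. ] z30 [ 645.3 -326.7   30. ]
(72.0, 138.5, 53.8, 402.5) z85 [ 642.  -162.4   85. ] z30 [ 640.3 -121.3   30. ]
(19.0, 34.5, 39.4, 1931.0) z85 [ 740.5 -101.4   85. ] z30 [763.6 -45.   30. ]
[ 573.17713971 -325.21509164  233.73165838] [ 3.14085071e+00 -6.37798717e-04 -1.27593604e-04]
[69.8, 0.7, 103.8] [0.001, -0.001, -0.0]
[69.7, 0.7, 143.8] [0.001, -0.001, -0.0]
```

play_rows --moves '[[[45,60,1,10,0,0,0],[45,72,1.4,60,0,0,0],[45,72,1.4,105,0,0,0],[45,72,1.4,135,0,0,0],[45,72,1.4,143.5,0,0,0],[45,72,1.4,143.5,0,0,0]]]' --newtons 40

```text
t: 34.33
tool_pos: [646.1, -327.0, 90.4]
tcp_rot: [3.141, -0.001, -0.001]
contact_force: [-1.0, 0.6, -0.1]
finger_gap: 0.526
grip_force: 0.0
```

play_rows --moves '[[[12,0,0,0,0,0,0],[12,0,0,0,0,0,0],[12,0,0,0,0,0,0],[12,0,0,0,0,0,0]]]'

```text
t: 34.83
tool_pos: [646.7, -327.0, 91.3]
tcp_rot: [3.14, -0.002, -0.0]
contact_force: [-1.5, 0.2, 7.0]
finger_gap: 0.235
grip_force: 38.9
```

play_rows --moves '[[[12,0,0,-50,0,0,0],[12,0,0,-110,0,0,0],[12,0,0,-130,0,0,0],[12,0,0,-130,0,0,0]]]'

```text
t: 35.33
tool_pos: [646.5, -326.7, 221.2]
tcp_rot: [3.139, -0.003, -0.0]
contact_force: [-0.3, -0.7, -0.7]
finger_gap: 0.237
grip_force: 39.1
```

```bash
python3 chk.py|head -2; python3 -c "
from h import *
print(tool()[1],bot.get_obs()['finger_gap']);go((432.4,-318.4,220,0),(432.4,-318.4,180,0))"
```

```text
scene cup 176 241 0.0
scene cup_mid 174 232 0.02
[ 645.88350137 -326.30060719  217.64167368] 0.23253269781907837
[-213.5, -7.9, -2.0] [-0.001, 0.002, -0.0]
[-213.4, -7.8, 38.0] [-0.001, 0.002, -0.0]
```

play_rows --moves '[[[12,-60,-2,-5,0,0,0],[12,-120,-5,-5,0,0,0],[12,-175,-7,-5,0,0,0],[12,-212.5,-8,-5,0,0,0],[12,-212.5,-8,15,0,0,0],[12,-212.5,-8,25,0,0,0],[12,-212.5,-8,25,0,0,0],[12,-212.5,-8,25,0,0,0]]]'

```text
t: 36.42
tool_pos: [434.0, -318.5, 194.1]
tcp_rot: [3.141, -0.0, 0.0]
contact_force: [1.2, 0.4, 0.2]
finger_gap: 0.232
grip_force: 39.2
```

```bash
python3 -c "
from h import *
go((433.3,-318.4,179,0))
cv2.imwrite('pics/s10.png',np.hstack([bot.grab_frame('side')[120:220,290:400],bot.grab_frame('scene')[160:260,125:235]]).repeat(3,0).repeat(3,1))
"
```

```text
[-0.7, -0.1, 15.1] [0.0, -0.0, 0.0]
```

View pics/s10.png

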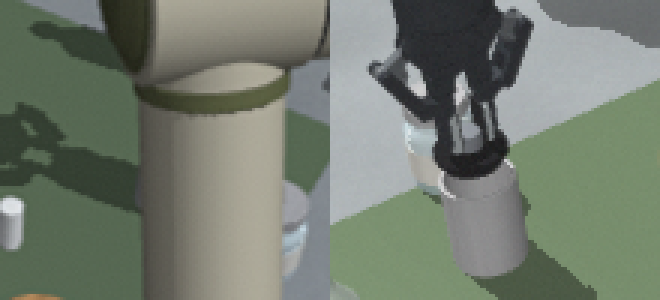

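The scene panel shows the held lid, level, just above the cup near (470,160). The arm hides the cup in the side panel. I'll lower the lid slowly.

play_rows --moves '[[[12,-0.5,0,8,0,0,0],[12,-0.5,0,14,0,0,0],[12,-0.5,0,18,0,0,0],[12,-0.5,0,20,0,0,0]]]'

```text
t: 37.02
tool_pos: [433.1, -318.5, 173.7]
tcp_rot: [-3.141, 0.0, -0.0]
contact_force: [0.9, -0.7, 0.1]
finger_gap: 0.237
grip_force: 39.2
```

play_rows --moves '[[[12,0,0,2,0,0,0],[12,0,0,4,0,0,0],[12,0,0,6,0,0,0],[12,0,0,6,0,0,0]]]'

```text
t: 37.52
tool_pos: [433.2, -318.6, 168.2]
tcp_rot: [3.141, -0.0, -0.0]
contact_force: [0.5, 0.4, 2.6]
finger_gap: 0.235
grip_force: 39.4
```

play_rows --moves '[[[12,0,0,1.5,0,0,0],[12,0,0,1.5,0,0,0],[45,0,0,1,0,0,0],[45,0,0,0,0,0,0],[45,0,0,0,0,0,0],[45,0,0,-20,0,0,0],[85,0,0,-60,0,0,0],[85,-70,0,-120,0,0,0]]]'

```text
t: 38.52
tool_pos: [386.2, -318.4, 269.4]
tcp_rot: [-3.142, -0.0, 0.002]
contact_force: [-0.2, -1.5, 1.1]
finger_gap: 0.926
grip_force: 0.0
```

play_rows --moves '[[[85,-40,0,-30,0,0,0],[85,-40,0,-30,0,0,0],[85,-40,0,-30,0,0,0]]]'

```text
t: 38.9
tool_pos: [346.0, -318.4, 298.1]
tcp_rot: [-3.141, 0.0, -0.0]
contact_force: [0.1, -0.4, -0.5]
finger_gap: 0.996
grip_force: 0.0
```

```bash
python3 loc.py; python3 -c "
from h import *
f=bot.grab_frame('wrist');s=bot.grab_frame('scene')
cv2.imwrite('pics/w11.png',np.hstack([f[70:190,200:380],s[160:280,120:300]]).repeat(2,0).repeat(2,1))
"
```

```text
(284.0, 102.5, 13.3, 512.0) z85 [ 433.  -319.3   85. ] z30 [ 435.2 -319.4   30. ]
(281.5, 103.3, 36.7, 203.5) z85 [ 432.3 -317.2   85. ] z30 [ 434.3 -316.8   30. ]
(159.4, 15.4, 19.7, 735.5) z85 [ 520.6 -207.2   85. ] z30 [ 539.8 -185.5   30. ]
[ 346.15332098 -318.29708142  297.73592187] [-3.14018800e+00  7.11931419e-04  1.77417588e-04]
```

View pics/w11.png

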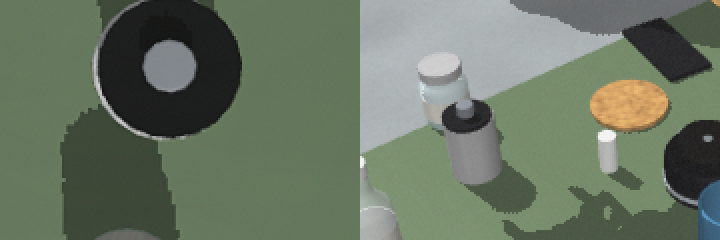

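The lid is seated flush on the cup. Next I'll measure the plate and the coaster from overhead.

play_rows --moves '[[[85,215,-234,0,0,0,0],[85,215,-234,0,0,0,0],[85,215,-234,0,0,0,0],[85,215,-234,0,0,0,0],[85,215,-234,0,0,0,0],[85,215,-234,0,0,0,0],[85,215,-234,0,0,0,0]]]'

```text
t: 39.92
tool_pos: [560.8, -84.2, 297.8]
tcp_rot: [-3.141, 0.002, 0.001]
contact_force: [-1.0, -0.6, 0.1]
finger_gap: 0.997
grip_force: 0.0
```

```bash
python3 - <<'E'
from h import *
pose=tool();f=bot.grab_frame('wrist');cv2.imwrite('pics/w12.png',f);print(pose[1])
h=cv2.cvtColor(f,cv2.COLOR_BGR2HSV)
for nm,m in(('dark',cv2.inRange(h,(0,0,0),(180,255,48))),('cork',cv2.inRange(h,(5,70,80),(25,255,255)))):
    m[260:]=0
    for c in cv2.findContours(m,0,2)[0]:
        if cv2.contourArea(c)>1200:
            (u,v),r=cv2.minEnclosingCircle(c);print(nm,u,v,r,cv2.contourArea(c),*[plane('wrist',(u,v),z,pose).round(1)[0] for z in(8,52,70)])
E
```

```text
[560.84441307 -84.21474503 297.75384111]
dark 301.7106628417969 112.41131591796875 54.902854919433594 9116.5 [ 639.6 -104.8    8. ] [ 639.3 -102.4   52. ] [ 639.1 -101.4   70. ]
cork 287.5 258.5 43.50297164916992 2232.0 [466.8 -90.    8. ] [487.6 -89.4  52. ] [496.1 -89.1  70. ]
cork 68.5 198.5 91.3921127319336 16564.5 [545.2 203.1   8. ] [556.4 167.8  52. ] [561.  153.4  70. ]
```

View pics/w12.png

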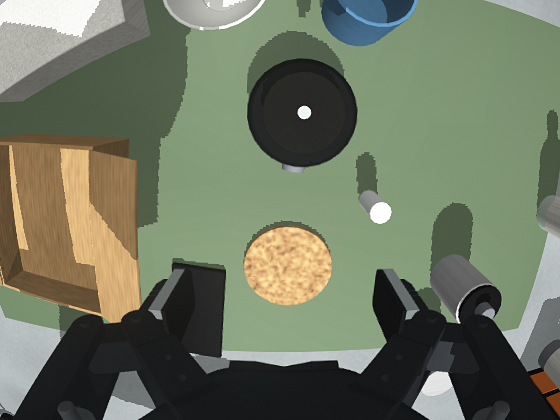

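The overhead view shows the grinder centred at (302,112) with a white dot at (304,112), and the coaster centred at (288,265). Now I'll go and grasp the cup.

play_rows --moves '[[[85,-128,234.5,0,0,0,0],[85,-128,234.5,0,0,0,0],[85,-128,234.5,0,0,0,0],[85,-128,234.5,0,0,0,0],[85,-128,234.5,0,0,0,0],[85,-128,234.5,40,0,0,0],[85,-128,234.5,85,0,0,0],[85,-128,234.5,85,0,0,0]]]'

```text
t: 40.98
tool_pos: [431.6, -318.2, 211.5]
tcp_rot: [-3.137, 0.004, -0.001]
contact_force: [-0.0, -0.9, -0.4]
finger_gap: 0.996
grip_force: 0.0
```

```bash
python3 -c "
from h import *
f=cv2.imread('pics/w12.png');P=(R.from_euler('xyz',[np.pi,0,0]).as_matrix(),np.array([560.8,-84.2,297.8]))
print(plane('wrist',(288,265.5),8,P),plane('wrist',(304,112.5),70,P))
s=bot.grab_frame('side');g=cv2.cvtColor(s,6)
q=g[165:205,225:275];_,_,_,l=cv2.minMaxLoc(q);print(l)
o1,d1=rays('wrist',(304,112.5),P)
for n,p in(('side',(l[0]+225,l[1]+165)),):
    o2,d2=rays(n,p);print(tri(o1,d1[0],o2,d2[0]))
go((432.6,-318.8,115,0))"; python3 chk.py|head -2
```

```text
[[457.74134082 -90.70503497   8.        ]] [[ 639.37910845 -103.59232377   70.        ]]
(24, 24)
(array([ 639.19200963, -103.70225716,   70.46193948]), np.float64(0.4583771904243711))
[0.2, -0.0, 98.9] [-0.001, 0.001, -0.001]
scene cup 176 241 0.0
scene cup_mid 174 232 0.11
```

play_rows --moves '[[[85,0,0,40,0,0,0],[85,0,0,75,0,0,0],[85,0,0,92,0,0,0],[85,0,0,98,0,0,0],[85,0,0,98,0,0,0]]]' --newtons 60

```text
t: 41.75
tool_pos: [433.1, -319.4, 116.7]
tcp_rot: [3.14, -0.001, -0.0]
contact_force: [0.0, -0.5, -0.7]
finger_gap: 1.0
grip_force: 0.0
```

play_rows --moves '[[[50,0,0,0,0,0,0],[50,0,0,0,0,0,0],[50,0,0,0,0,0,0],[50,0,0,0,0,0,0],[50,0,0,-3,0,0,0],[50,0,0,-10,0,0,0],[50,0,0,-10,0,0,0]]]'

```text
t: 42.62
tool_pos: [432.9, -319.1, 126.2]
tcp_rot: [3.141, -0.001, -0.0]
contact_force: [0.4, -0.4, -3.2]
finger_gap: 0.732
grip_force: 66.1
```

play_rows --moves '[[[50,0,0,-30,0,0,0],[50,0,0,-70,0,0,0],[50,0,0,-110,0,0,0],[50,0,0,-110,0,0,0],[50,30,-30,-110,0,0,0],[50,60,-60,-110,0,0,0],[50,90,-92,-110,0,0,0],[50,120,-124,-110,0,0,0]]]'

```text
t: 43.62
tool_pos: [553.2, -193.7, 233.7]
tcp_rot: [-3.14, 0.002, -0.0]
contact_force: [0.4, -0.1, -2.9]
finger_gap: 0.731
grip_force: 67.6
```

play_rows --moves '[[[50,30,-30,0,0,0,0],[50,60,-62,0,0,0,0],[50,80,-85,0,0,0,0],[50,86.5,-92,0,0,0,0],[50,86.5,-92,0,0,0,0],[50,86.5,-92,15,0,0,0],[50,86.5,-92,30,0,0,0],[50,86.5,-92,30,0,0,0]]]'

```text
t: 44.62
tool_pos: [638.4, -103.3, 203.6]
tcp_rot: [-3.14, 0.004, -0.001]
contact_force: [0.0, 0.1, -3.1]
finger_gap: 0.732
grip_force: 67.5
```

```bash
python3 -c "
from h import *
go((639.4,-103.2,187,0))
cv2.imwrite('pics/s13.png',np.hstack([bot.grab_frame('side')[120:240,180:330],bot.grab_frame('scene')[150:270,220:370]]).repeat(2,0).repeat(2,1))
"
```

```text
[1.0, -0.1, 16.6] [-0.001, 0.004, -0.001]
```

View pics/s13.png

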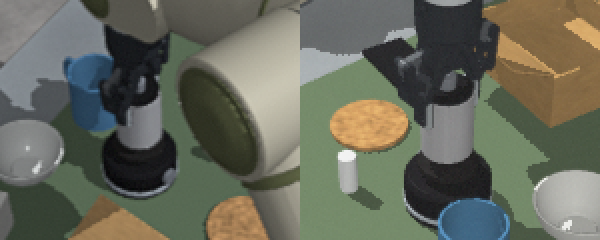

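In both panels the closed cup is upright and centred just above the plate. I'll press it down in small steps.

play_rows --moves '[[[50,1,0,8,0,0,0],[50,1,0,15,0,0,0],[50,1,0,19,0,0,0],[50,1,0,22,0,0,0],[50,1,0,25,0,0,0],[50,1,0,27,0,0,0],[50,1,0,27,0,0,0]]]'

```text
t: 45.6
tool_pos: [640.3, -103.0, 179.3]
tcp_rot: [3.141, -0.0, -0.0]
contact_force: [-4.1, 2.6, 4.7]
finger_gap: 0.734
grip_force: 68.3
```

play_rows --moves '[[[50,0,0,1,0,0,0],[50,0,0,2,0,0,0],[50,0,0,3,0,0,0],[50,0,0,3,0,0,0]]]'

```text
t: 46.1
tool_pos: [640.4, -102.9, 177.2]
tcp_rot: [3.141, -0.001, -0.0]
contact_force: [-7.2, 1.6, 10.2]
finger_gap: 0.733
grip_force: 69.0
```

play_rows --moves '[[[50,0,0,1.5,0,0,0],[50,0,0,3,0,0,0],[50,0,0,3,0,0,0],[50,0,0,3,0,0,0],[50,0,0,3,0,0,0],[50,0,0,3,0,0,0],[50,0,0,3,0,0,0],[50,0,0,3,0,0,0]]]'

```text
t: 47.1
tool_pos: [640.5, -102.9, 176.9]
tcp_rot: [3.141, -0.003, 0.0]
contact_force: [-12.9, 4.9, 27.2]
finger_gap: 0.728
grip_force: 70.6
```

play_rows --moves '[[[50,0,0,0,0,0,0],[50,0,0,0,0,0,0],[50,0,0,0,0,0,0],[50,0,0,0,0,0,0],[50,0,0,0,0,0,0],[50,0,0,0,0,0,0],[50,0,0,0,0,0,0]]]'

```text
t: 47.98
tool_pos: [640.6, -102.9, 176.9]
tcp_rot: [3.141, -0.003, 0.0]
contact_force: [-13.7, 4.5, 27.5]
finger_gap: 0.731
grip_force: 70.6
```

The plate is at its hard stop: the position stayed at 176.9 mm while the force rose to 27 N, and it was held for well over a second. Now to the coaster.

play_rows --moves '[[[50,0,0,-10,0,0,0],[50,0,0,-30,0,0,0],[50,0,0,-60,0,0,0],[50,-20,-2,-75,0,0,0],[50,-60,-5,-75,0,0,0],[50,-100,-8,-75,0,0,0],[50,-140,-11,-75,0,0,0],[50,-165,-13,-75,0,0,0]]]'

```text
t: 48.98
tool_pos: [473.9, -89.8, 247.4]
tcp_rot: [3.141, -0.0, -0.0]
contact_force: [0.9, -0.6, -4.0]
finger_gap: 0.736
grip_force: 67.6
```

play_rows --moves '[[[50,-15,0,0,0,0,0],[50,-17,0,10,0,0,0],[50,-17,0,50,0,0,0],[50,-17,0,85,0,0,0],[50,-17,0,105,0,0,0],[50,-17,0,105,0,0,0]]]'

```text
t: 49.72
tool_pos: [458.1, -89.8, 141.0]
tcp_rot: [-3.14, 0.003, -0.0]
contact_force: [-0.7, 0.0, -2.4]
finger_gap: 0.733
grip_force: 67.5
```

```bash
python3 -c "
from h import *
go((457.7,-90,125,0));print(bot.get_obs()['contact_force'],bot.get_obs()['tcp_rot'])
cv2.imwrite('pics/s14.png',np.hstack([bot.grab_frame('side')[170:270,230:380],bot.grab_frame('scene')[150:250,190:340]]).repeat(2,0).repeat(2,1))
"
```

```text
[-0.3, 0.2, 16.0] [-0.001, 0.003, -0.0]
[-0.70283895  0.00655823 -2.38722134] [-3.14022319e+00  2.84050962e-03 -2.20467139e-04]
```

play_rows --moves '[[[50,0,0,8,0,0,0],[50,0,0,13,0,0,0],[50,0,0,16,0,0,0],[50,0,0,16.5,0,0,0],[50,0,0,16.5,0,0,0]]]'

```text
t: 50.45
tool_pos: [458.3, -90.0, 126.3]
tcp_rot: [3.142, -0.0, -0.0]
contact_force: [0.3, -0.4, -3.3]
finger_gap: 0.73
grip_force: 67.6
```

play_rows --moves '[[[50,0,0,0.7,0,0,0],[50,0,0,1.4,0,0,0],[50,0,0,2,0,0,0],[50,0,0,2,0,0,0]]]'

```text
t: 50.95
tool_pos: [458.4, -90.0, 125.2]
tcp_rot: [3.141, -0.0, -0.0]
contact_force: [-4.3, 1.4, 9.5]
finger_gap: 0.732
grip_force: 69.1
```

play_rows --moves '[[[50,0,0,-1,0,0,0],[75,0,0,-1,0,0,0],[85,0,0,-1,0,0,0],[85,0,0,-1,0,0,0],[85,0,0,-1,0,0,0],[85,0,0,-20,0,0,0],[85,0,0,-60,0,0,0],[85,0,0,-110,0,0,0]]]'

```text
t: 51.95
tool_pos: [457.9, -89.8, 234.9]
tcp_rot: [-3.141, 0.002, -0.0]
contact_force: [0.1, -0.0, -0.2]
finger_gap: 0.992
grip_force: 0.0
```

play_rows --moves '[[[85,-60,0,-50,0,0,0],[85,-60,0,-50,0,0,0],[85,-60,0,-50,0,0,0]]]'

```text
t: 52.32
tool_pos: [398.3, -90.1, 284.4]
tcp_rot: [3.141, -0.001, -0.001]
contact_force: [1.1, 0.0, -0.9]
finger_gap: 0.993
grip_force: 0.0
```

```bash
python3 -c "
from h import *
pose=tool();f=bot.grab_frame('wrist');s=bot.grab_frame('scene');q=bot.grab_frame('side')
cv2.imwrite('pics/w15.png',cv2.resize(np.hstack([f,s]),(800,300),interpolation=cv2.INTER_AREA))
cv2.imwrite('pics/w15.png',np.vstack([cv2.imread('pics/w15.png'),cv2.resize(np.hstack([s[140:245,190:330],q[140:245,140:280]]),(800,300))]))
print(pose[1])"
```

```text
[398.27498328 -90.10002415 284.35867775]
```

View pics/w15.png

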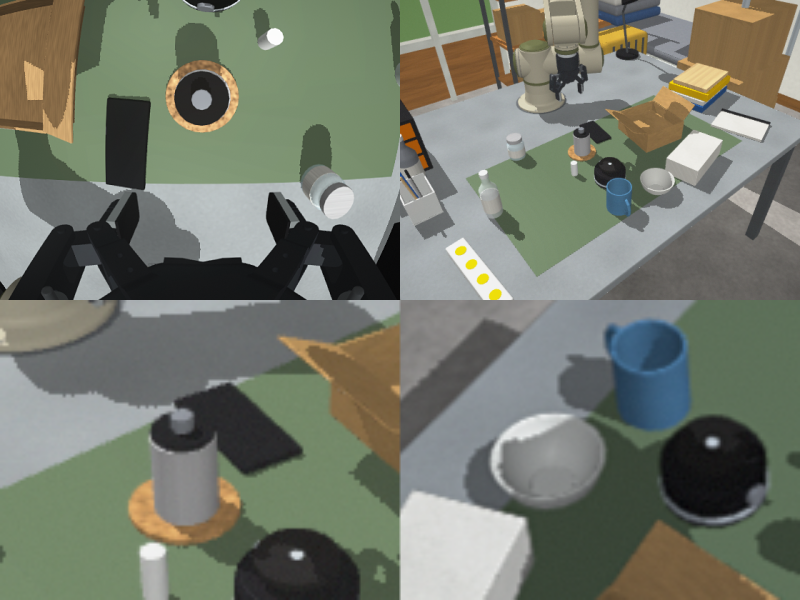

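The cup stands upright and lidded in the middle of the coaster, at (203,97) in the overhead view. The flaps are open, the other objects look in place, and the gripper is clear.

```bash
python3 -c "
from plant import bot
print(bot.job_done())"
```

```text
the job is handed in; nothing more can be done
None
```

I handed the job in at about 52 s with every step done in order; the first flap sweep jammed briefly at about 88 N on the wrist (limit 120 N), and I can't rule out that the gripper's body passed its 40 N limit then.

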